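Set a flat bar in the bending jig

ROBOT

A 6-joint arm with a two-finger parallel gripper is mounted at the origin on a cart in front of the work surface, level with it; the furniture and walls round the work are solid. World frame = base frame: x ahead of the robot, y to its left, z up, the work surface at z = 0. Lengths are in m, angles in degrees, forces in N, time in s.
With the tool pointing down it reaches from about 0.3 to 0.75 m from the base axis. Payload 8.5 kg.
Tool frame: the origin (TCP) lies at the very end of the fingers, on their centre line; the grasp point (between the pads) lies 19 mm behind it (env.hold_point_z is the distance from the TCP to the grasp point, in m); z points along the fingers, y is the line along which they close (so a half turn about z gives the same grasp; the last joint's range is limited). The gripper opens to 85 mm and grips with 20 to 120 N. Pads are 22 mm wide; open, the fingers measure 114 mm over their backs; the gripper's body (76 mm by 85 mm) begins 54 mm behind the grasp point. The pads swing forward as they close: fully open they stand 13 mm farther back than shut.
Start: joints at [63.925, 21.807, 74.336, -0, 83.858, -12.336], TCP at [0.131, 0.534, 0.231] pointing down, gripper open.
Joint ranges: [-178.18, 178.18], [-50.72, 133.34], [12.68, 142.11], [-81.47, 261.47], [9.98, 163.14], [-165.26, 165.26]. Speed limits (degrees/s): [136.94, 136.94, 180, 180, 180, 180].

INTERFACE

Orientations are given as a 3x3 rotation matrix whose columns are the frame's x, y, z axes.
In Python, from rig import env, optics gives the robot as it stands.
- The arm moves only by the shell command python3 -m jog 'ROWS' [OPENING] [FORCE]. ROWS is JSON, a list of rows, each an object with "linear": the shift along the tool's x, y, z in units of 40 mm (1.0 is 40 mm), a list of three; "roll": the turn about the tool's z in units of 5 degrees (1.0 is 5 degrees). A call has 1 to 12 rows; each row shifts and turns the commanded pose from where the row before left it, along the tool's axes as they then stand; what a row does not reach is not made up. A row lasts 1/12 s, in which the tool goes at most 41.7 mm and 7.16 degrees, less where a joint would pass 70% of its speed; a pose out of reach is approached as far as the arm can. A call is refused whole if a number of a shift passes 1 or a number of a turn 1, either way. A call with a gripper value outside its range is refused whole. OPENING is the opening, from -1 (shut) to 1 (fully open), set as the call begins (- or left out, the last holds). The fingers move at their own pace and stop on an object; FORCE is the grip in N (left out, the last holds). Time passes only in rows, so rows that do not move let the fingers close. It gives the time, the measured TCP pose, the force, the opening and the grip force at its end, in the units of the state.
- env.observe(): the state, without advancing time (a new reading comes with each control period).
- optics.get_image(name): name is "scene" or "top" or "wrist"; returns the picture (384x512x3 uint8, red, green, blue); there is no depth.
- optics.calibration(name): a dict with "fov_y" (degrees; the focal length in pixels is half the picture's height over the tangent of half this angle, whatever the lens; pixels are square), "cx", "cy" (the principal point, pixels), "D" ([k1, k2, p1, p2, k3] as OpenCV has them; the pictures are not rectified), "T" (4x4, takes a point from camera to world coordinates). Camera axes: x right, y down, z forward; pixel columns grow to the right and rows downward; lengths in m; the calibration is good to about 2 mm. A picture is of the moment at which its call begins: read the wrist's pose just before it. calibration takes no time and is no camera call; for the wrist camera it gives the pose at the moment of the call.
- env.close_job(): hands the job in; it is judged then, once.
The state is a dict: "time_s": time; "q": joint angles; "qvel": joint speeds; "joint_efforts": joint torques, N m; "position": TCP position; "tool_rot": TCP orientation; "ft_force": force on the tool from outside, world axes, zero at the start; "wrist_torque": the same for the moment, N m; "grip_width": finger opening in m; "gripper_force": force on a finger pad.
Only numpy, scipy, OpenCV 4.12 (cv2) and the standard library are available. Lean on these libraries where they do the work, as an engineer would, in place of code of your own. Each camera call takes 0.05 s, during which the arm holds its last target. There are 200 camera calls.

TASK

Get the flat steel bar ready for bending: without gripping or lifting it, push it gently with the fingertips until it lies flat along the jig's fence and sticks out over the jig's front edge by 40 mm, so that the bend line drawn across it lies right over that edge. Then press the toggle clamp's handle all the way down so that the clamp holds the bar there. Leave the tools and finished brackets around the jig where they are.

Things in the scene. Friction and masses are not known exactly. Their poses are not given: they have to be found in the camera images.
- jig: Bending jig fixed to the worktop: plywood board 130 (x) x 180 (y) x 12 mm, dark steel bed on it, fence and toggle clamp. Origin on the worktop. Axes: x along the bar, away from the robot; y left; z up; turned up to 0.2 rad. In this frame the bed spans x -0.075 to 0.045, y 0.020 to 0.105, its flat top at z 0.037; the board ends at x 0.055.
- bend_edge (a point): Point on the bend edge (the bed's front edge, facing the robot, jig x = -0.075), level with the bed's top, 15 mm left of the fence's face: where the middle of the bar's bend line belongs. Axes as the jig's.
- fence (a point): Middle of the fence's left face, at the bed's top (jig x -0.010, y 0.030, z 0.037). The fence is a bright steel strip on the bed, 110 mm long in jig x, 14 mm wide, 10 mm high; the bar's right side belongs against this face. Axes as the jig's.
- bar: Steel flat bar with three screw holes, 190 (x) x 30 (y) x 6 (z) mm, about 0.25 kg, flat on the bed. Origin at the centre of its underside; x along it, away from the robot. At the start it sticks out 2 to 24 mm over the bend edge, lies up to 0.11 rad askew, its middle 13 to 23 mm off its place at the fence; its tail (x = 0.095) hangs free behind the bed.
- bend_line (a point): Middle of the bend line, a thin dark line drawn across the bar's top 40 mm from its front end (the end nearer the robot); the point lies on the bar's underside, below the line. Axes as the bar's.
- clamp_handle (a joint): Turn of the toggle clamp's handle, rad: 0 fully up (open; 62 degrees above level), 0.95 fully down (clamped; 8 degrees above level). It swings to the jig's right (-y) and down, stays where it is left, and needs about 3 to 6 N at its end. A linkage lowers the clamp's arm with it; the pad meets the bar in the last third of the swing.
- clamp_pivot (a point): The handle's pivot (jig x -0.045, y -0.030, z 0.075); its axis is the jig's x. The clamp stands right of the fence in this plane: the handle reaches right, the arm (16 mm wide) reaches left over the bar to jig y 0.06; open, the arm's top is up to 0.12 above the worktop and its pad about 30 mm above the bar. Axes as the jig's.
- clamp_grip (a point): Point on the upper face of the handle's black rubber grip, 100 mm from the pivot and 7 mm above the line from the pivot along the handle. The grip is 17 mm wide, 14 mm thick and ends 124 mm from the pivot. The point moves with the handle.
- clamp_pad: Round rubber pad, 15 mm across, under the end of the clamp's arm; it presses the bar's top 30 mm behind the bend edge when clamped. Origin in the middle of its underside.
- file_box: Open blue file box, fixed furniture left of and behind the jig's left side: it covers the worktop from x 0.48 to 0.83, y 0.00 to 0.30, and is 0.24 m high (raised lid 0.54): go round it. Origin in the middle of its underside. Other furniture: grey cabinet 0.14 m high, from x 0.68 behind the jig; cloth bin 0.25 m high, x over 0.58 and y under -0.31; vice 0.12 m high, y under -0.41.
- bracket_0: Finished bracket: the same bar bent to an L of 150 x 40 mm, standing 30 mm high on its edge, loose, nearer the jig. Not to be disturbed.
- bracket_1: The other finished bracket, lying on its long leg with the short leg (40 mm) upright, loose. Not to be disturbed.
- ball_hammer: Ball-pein hammer, 288 mm long, lying loose to the left. Not to be disturbed.
- marker: Marker pen, 135 mm long, 17 mm thick, lying loose near the worktop's front edge. Not to be disturbed.
- calliper: Calliper, 205 mm long, lying loose at the right, beyond the vice. Not to be disturbed.
- bolt_jar: Jar of bolts, 60 mm across, 90 mm high, loose, behind the jig at the right. Not to be disturbed.
- tape_measure: Tape measure, 60 x 86 mm, 64 mm high, loose, behind the jig at the left. Not to be disturbed.

How it is judged (in metres and radians):
On the way:
1. the bar lies flat along the fence with its bend line over the bend edge while the clamp is still open (x of bend_line in the frame of bend_edge between -0.004 and 0.004 m and y of bend_line in the frame of bend_edge between -0.003 and 0.0035 m and angle between the x axis of bar and the x axis of jig, either way round below 0.035 rad and height (world z) of bar between 0.034 and 0.041 m and value of joint clamp_handle below 0.5 rad), for 0.2 s.
At the end, for the whole second after the job is handed in: Bar flat on the bed and along the fence (within 3 mm and 0.035 rad), bend line within 4 mm of the bend edge (already so before the clamp was closed), handle fully down (0.88 rad or more of 0.95), pad pressing the bar with more than 5 N, bar at rest (x of bend_line in the frame of bend_edge between -0.004 and 0.004 m and y of bend_line in the frame of bend_edge between -0.003 and 0.0035 m and angle between the x axis of bar and the x axis of jig, either way round below 0.035 rad and height (world z) of bar between 0.034 and 0.041 m and value of joint clamp_handle above 0.88 rad and contact force between clamp_pad and bar above 5 N and linear speed of bar below 0.01 m/s); the robot touches nothing.
It fails at once if the bar was lifted off the bed (height (world z) of bar above 0.047 m).
It fails at once if the bar was tipped up (angle between bar's own z axis and vertical above 0.12 rad).
It fails at once if the bar was gripped or pressed with more than 35 N (contact force between the fingers and bar above 35 N).
It fails at once if a tool, bracket or other thing round the jig was moved (distance of any of bracket_0, bracket_1, ball_hammer, marker, calliper, bolt_jar, tape_measure from where it was at the start of the episode above 0.015 m).
It also fails if it takes over 54 s, if anything falls off the work surface, if the arm or the gripper's body presses on something with over 40 N, if the wrist force passes 120 N, or if a joint passes its speed limit or range.

## Working session

There is one attempt and no reset: what is moved stays moved. The work goes in short steps, Python scripts to look and compute and a shell command to move; the robot and the scene stay as the last step left them, time stands still between calls to the robot, and variables do not carry over. Pictures are saved under pics/ and viewed, at most 10 in all, crops included, and the job is handed in when it is done.

```bash
ls; mkdir -p pics
python3 - <<'E'
from rig import env, optics
import cv2
s=env.observe(); print(s['time_s'],s['position'],s['tool_rot'],s['grip_width'])
for n in ("scene","top"):
    c=optics.calibration(n); print(n,c)
    im=optics.get_image(n); cv2.imwrite(f'pics/{n}0.png',im[:,:,::-1])
E
```

```text
pics
0.0 [0.13048109 0.53400089 0.23071858] [[-9.71385082e-01  2.37509117e-01 -6.64291857e-04]
 [ 2.37509804e-01  9.71384287e-01 -1.28830596e-03]
 [ 3.39298261e-04 -1.40921702e-03 -9.99998949e-01]] 0.08540628111687372
scene {'fov_y': 44.52843398320598, 'cx': 258.4137079785212, 'cy': 197.67500805745894, 'D': array([0.02302367, 0.        , 0.        , 0.        , 0.        ]), 'T': array([[-0.55683733, -0.37415666,  0.7415787 , -0.71268806],
       [-0.83034386,  0.22766103, -0.50862514,  0.77180043],
       [ 0.02147691, -0.89898679, -0.43744885,  0.85305727],
       [ 0.        ,  0.        ,  0.        ,  1.        ]])}
top {'fov_y': 43.48495205296837, 'cx': 256.1625999065393, 'cy': 188.1444930043091, 'D': array([-0.04555297,  0.        ,  0.        ,  0.        ,  0.        ]), 'T': array([[ 0.01053456, -0.98512074,  0.17154052,  0.28873676],
       [-0.99989177, -0.0086159 ,  0.01192559, -0.09930348],
       [-0.01027017, -0.17164759, -0.98510488,  1.47418731],
       [ 0.        ,  0.        ,  0.        ,  1.        ]])}
```

View pictures.

View pics/scene0.png

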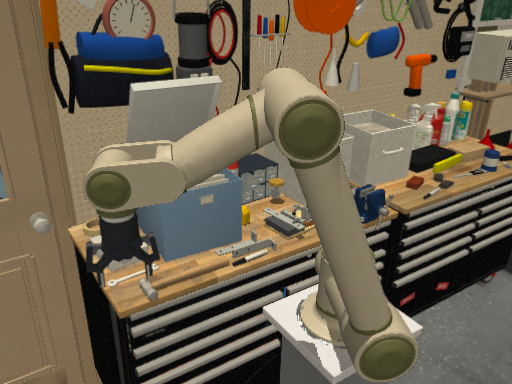

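View pics/top0.png

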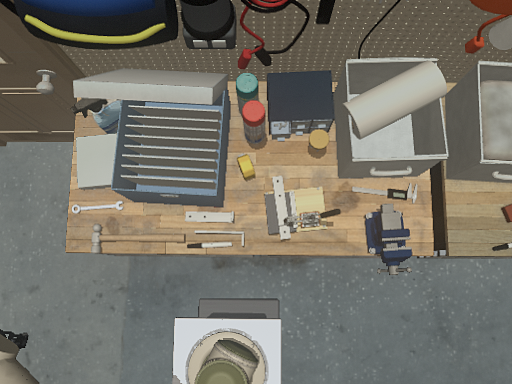

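```bash
cat > h.py <<'E'
import numpy as np, cv2
from rig import env, optics
def K(c):
    f=192/np.tan(np.radians(c['fov_y']/2)); return np.array([[f,0,c['cx']],[0,f,c['cy']],[0,0,1.]])
def ray(c,uv):
    p=cv2.undistortPoints(np.array(uv,float).reshape(-1,1,2),K(c),c['D'])[:,0]
    d=np.c_[p,np.ones(len(p))]@c['T'][:3,:3].T
    return c['T'][:3,3],d
def onz(c,uv,z):
    o,d=ray(c,uv); return o+d*((z-o[2])/d[:,2])[:,None]
def proj(c,P):
    T=np.linalg.inv(c['T']); r,_=cv2.Rodrigues(T[:3,:3])
    return cv2.projectPoints(np.array(P,float).reshape(-1,3),r,T[:3,3],K(c),c['D'])[0][:,0]
E
python3 - <<'E'
from h import *
c=optics.calibration('top')
print(onz(c,[(284,238),(278,178),(265,193),(326,188),(338,211)],.04).round(3))
w=optics.calibration('wrist'); s=env.observe()
R=s['tool_rot']; print(w['fov_y'],w['D'],w['cx'],w['cy']); print((R.T@(w['T'][:3,3]-s['position'])).round(4)); print((R.T@w['T'][:3,:3]).round(3))
im=cv2.imread('pics/top0.png')[160:260,180:360]
cv2.imwrite('pics/topc.png',cv2.resize(im,None,fx=4.4,fy=4.4,interpolation=cv2.INTER_CUBIC))
E
```

```text
[[ 0.389 -0.166  0.04 ]
 [ 0.57  -0.148  0.04 ]
 [ 0.524 -0.109  0.04 ]
 [ 0.541 -0.293  0.04 ]
 [ 0.471 -0.328  0.04 ]]
68.21581988312062 [-0.0552338  0.         0.         0.         0.       ] 254.75708229697005 192.41075068952318
[ 0.0647  0.0003 -0.1443]
[[-0.001 -0.966 -0.258]
 [ 1.    -0.001  0.   ]
 [-0.001 -0.258  0.966]]
```

View pics/topc.png

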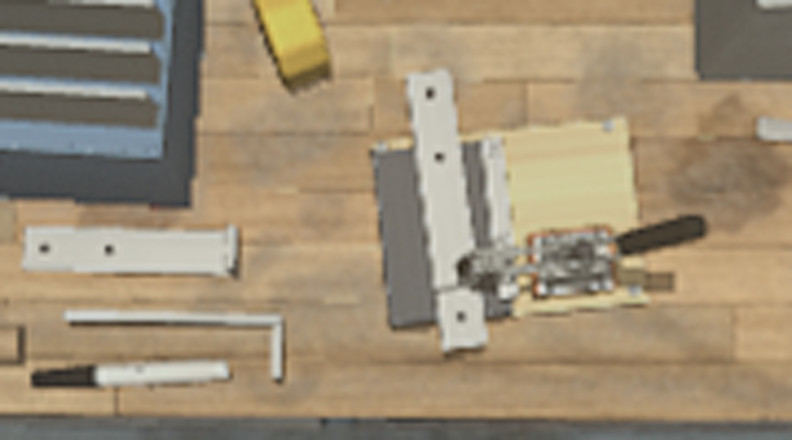

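The crop shows the bar lying left of and askew to the fence, about 20 mm short in overhang. The bend line is near (440,290), the bed's front edge near row 325, and the handle reaches right to (705,225). I'll move the wrist camera over it.

```bash
R='{"linear":[-0.46,-0.64,0]}'; python3 -m jog '[{"linear":[-0.46,-0.64,0]},{"linear":[-0.46,-0.64,0]},{"linear":[-0.46,-0.64,0]},{"linear":[-0.46,-0.64,0]},{"linear":[-0.46,-0.64,0]},{"linear":[-0.46,-0.64,0]},{"linear":[-0.46,-0.64,0]},{"linear":[-0.46,-0.64,0]},{"linear":[-0.46,-0.64,0]},{"linear":[-0.46,-0.64,0]},{"linear":[-0.46,-0.64,0]},{"linear":[-0.46,-0.64,0]}]' -1
python3 -m jog '[{"linear":[-0.46,-0.64,0]},{"linear":[-0.46,-0.64,0]},{"linear":[-0.46,-0.64,0]},{"linear":[-0.46,-0.64,0]},{"linear":[-0.46,-0.64,0]},{"linear":[-0.46,-0.64,0]},{"linear":[-0.46,-0.64,0]},{"linear":[-0.46,-0.64,0]},{"linear":[-0.46,-0.64,0]},{"linear":[-0.46,-0.64,0]},{"linear":[-0.46,-0.64,0]},{"linear":[-0.46,-0.64,0]}]'
python3 -m jog '[{"linear":[0,0,0],"roll":-1},{"linear":[0,0,0],"roll":-1},{"linear":[0,0,0],"roll":-1},{"linear":[0,0,0],"roll":-0.8},{"linear":[0,0,0]},{"linear":[0,0,0]}]'
python3 - <<'E'
from h import *
import json
c=optics.calibration('wrist'); im=optics.get_image('wrist'); s=env.observe()
cv2.imwrite('pics/w1.png',cv2.resize(im[:,:,::-1],None,fx=1.5,fy=1.5,interpolation=cv2.INTER_CUBIC))
np.save('w1.npy',np.array([c],dtype=object)); print(s['position'],s['tool_rot'].round(3),s['ft_force'])
E
```

```text
[0.13051926 0.53406043 0.23085612] [[-0.971  0.238 -0.001]
 [ 0.238  0.971 -0.001]
 [ 0.    -0.001 -1.   ]] [ 0.03987422 -0.51499833  0.0093713 ]invalid input
invalid input
invalid input
```

View pics/w1.png

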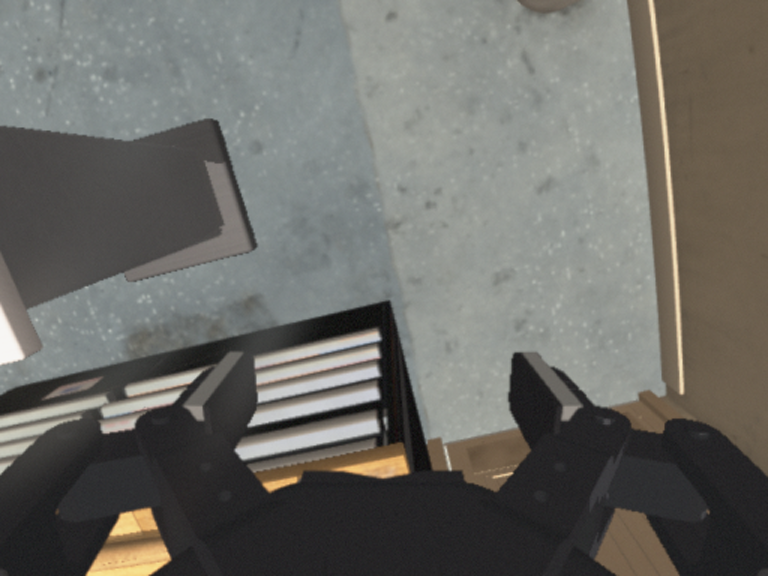

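Nothing moved: every row apparently needs "roll". The picture shows only floor and the bench's left corner. It also shows that the gripper hides the lower part of the view, so the camera has to go right over the jig.

```bash
python3 -m jog '[{"linear":[-0.46,-0.64,0],"roll":0},{"linear":[-0.46,-0.64,0],"roll":0},{"linear":[-0.46,-0.64,0],"roll":0},{"linear":[-0.46,-0.64,0],"roll":0},{"linear":[-0.46,-0.64,0],"roll":0},{"linear":[-0.46,-0.64,0],"roll":0},{"linear":[-0.46,-0.64,0],"roll":0},{"linear":[-0.46,-0.64,0],"roll":0},{"linear":[-0.46,-0.64,0],"roll":0},{"linear":[-0.46,-0.64,0],"roll":0},{"linear":[-0.46,-0.64,0],"roll":0},{"linear":[-0.46,-0.64,0],"roll":0}]' -1
python3 -m jog '[{"linear":[-0.46,-0.64,0],"roll":0},{"linear":[-0.46,-0.64,0],"roll":0},{"linear":[-0.46,-0.64,0],"roll":0},{"linear":[-0.46,-0.64,0],"roll":0},{"linear":[-0.46,-0.64,0],"roll":0},{"linear":[-0.46,-0.64,0],"roll":0},{"linear":[-0.46,-0.64,0],"roll":0},{"linear":[-0.46,-0.64,0],"roll":0},{"linear":[-0.46,-0.64,0],"roll":0},{"linear":[-0.46,-0.64,0],"roll":0},{"linear":[-0.46,-0.64,0],"roll":0},{"linear":[-0.46,-0.64,0],"roll":0}]'
python3 -m jog '[{"linear":[0,0,0],"roll":-1},{"linear":[0,0,0],"roll":-1},{"linear":[0,0,0],"roll":-1},{"linear":[0,0,0],"roll":-0.8},{"linear":[-0.7,0,0],"roll":0},{"linear":[-0.7,0,0],"roll":0},{"linear":[-0.7,0,0],"roll":0},{"linear":[-0.7,0,0],"roll":0},{"linear":[0,0,0],"roll":0},{"linear":[0,0,0],"roll":0}]'
python3 - <<'E'
from h import *
c=optics.calibration('wrist'); im=optics.get_image('wrist'); s=env.observe()
cv2.imwrite('pics/w1raw.png',im[:,:,::-1])
cv2.imwrite('pics/w1b.png',cv2.resize(im[:,:,::-1],None,fx=1.5,fy=1.5,interpolation=cv2.INTER_CUBIC))
np.save('w1.npy',c,allow_pickle=True); print(s['time_s'],s['position'],s['tool_rot'].round(3),s['ft_force'])
E
```

```text
time_s: 1.15
position: [0.2721, 0.182, 0.2313]
tool_rot: [[-0.971, 0.237, 0.0], [0.237, 0.971, 0.0], [-0.0, 0.0, -1.0]]
ft_force: [1.1, -0.3, -0.4]
grip_width: -0.0001
gripper_force: 0.0
time_s: 2.15
position: [0.4139, -0.169, 0.2311]
tool_rot: [[-0.971, 0.238, -0.0], [0.238, 0.971, 0.0], [0.0, 0.0, -1.0]]
ft_force: [1.5, 0.7, 0.5]
grip_width: -0.0001
gripper_force: 0.0
time_s: 2.98
position: [0.5256, -0.1569, 0.2305]
tool_rot: [[-0.996, -0.093, -0.001], [-0.093, 0.996, 0.001], [0.001, 0.001, -1.0]]
ft_force: [-0.8, -0.8, 0.8]
grip_width: 0.0001
gripper_force: 0.0
3.0333 [ 0.52484517 -0.15694625  0.23076781] [[-0.996 -0.092 -0.001]
 [-0.092  0.996  0.001]
 [ 0.001  0.001 -1.   ]] [-1.14601765  0.2465356   0.21711637]
```

View pics/w1b.png

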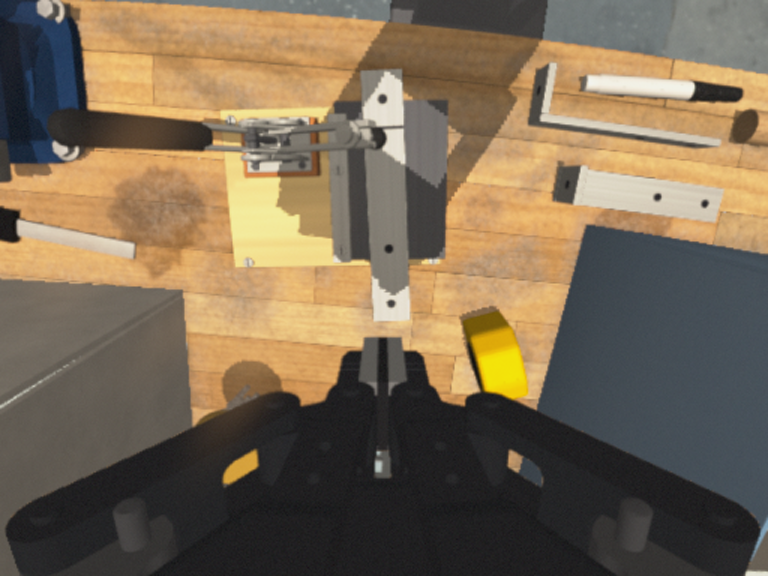

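The view is clear. The bar runs from its front end at (381,70) to its tail at (393,319), the bed's front edge is at about row 101, the fence strip is at x≈340, the bend line is at (395,127) and the grip spans (50-210,130). I'll zoom in for precise clicks.

Run:
```python
import cv2,numpy as np
im=cv2.imread('pics/w1raw.png')
def crop(x0,y0,w,h,s):
    a=cv2.resize(im[y0:y0+h,x0:x0+w],None,fx=s,fy=s,interpolation=cv2.INTER_CUBIC)
    for i in range(0,w,10): cv2.putText(a,str(x0+i),(i*s,8),0,.3,(0,0,255),1); cv2.line(a,(i*s,10),(i*s,14),(0,0,255),1)
    for i in range(0,h,10): cv2.putText(a,str(y0+i),(0,i*s+3),0,.3,(0,0,255),1); cv2.line(a,(20,i*s),(24,i*s),(0,0,255),1)
    return a
A=crop(215,40,90,60,4); A=cv2.resize(A,None,fx=1,fy=1)
A=np.hstack([crop(212,40,95,75,4),np.zeros((300,10,3),np.uint8),crop(212,145,95,75,4)])
B=crop(25,62,190,60,4)
B=cv2.copyMakeBorder(B,0,0,0,A.shape[1]-B.shape[1],cv2.BORDER_CONSTANT)
cv2.imwrite('pics/w1c.png',np.vstack([A,B])); print(A.shape,B.shape)
```

```text
(300, 770, 3) (240, 770, 3)
```

View pics/w1c.png

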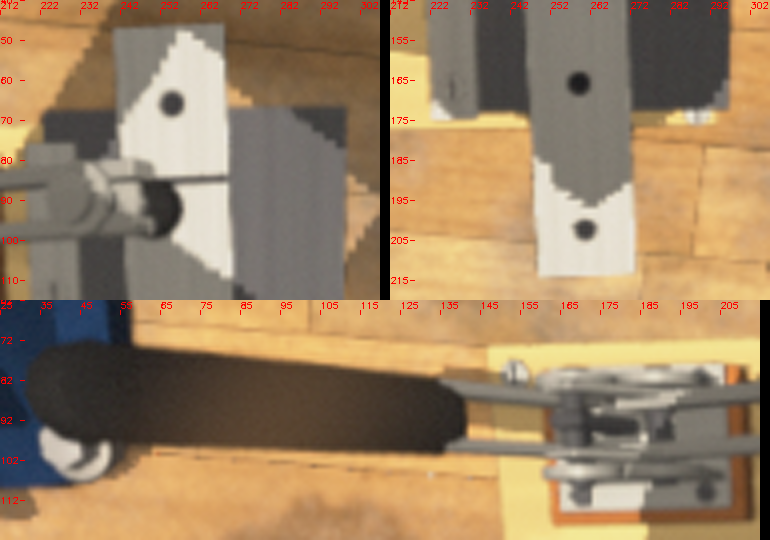

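The crops give these raw pixels:
- **Bar front corners:** (240.2,46.9) and (267.5,45.6).
- **Bar tail corners:** (248.4,213.6) and (272.6,212.9).
- **Bend line, left end:** (268.7,84.4).
- **Bed left-front and left-back corners:** (298.2,66.4) and (296.4,171.6).
- **Fence face:** (230.9,112) to (233.4,172.7).
- **Grip end:** (31.6,85.5).

```bash
cat > fit.py <<'E'
from h import *
def se(P,o,a): # world->frame xy
    c,s=np.cos(a),np.sin(a); d=np.asarray(P)[...,:2]-o; return np.stack([d@[c,s],d@[-s,c]],-1)
def toW(p,o,a):
    c,s=np.cos(a),np.sin(a); return o+np.array([c*p[0]-s*p[1],s*p[0]+c*p[1]])
if __name__=='__main__':
    c=np.load('w1.npy',allow_pickle=True).item()
    bar=onz(c,[(240.2,46.9),(267.5,45.6),(248.4,213.6),(272.6,212.9)],.043)
    bl=onz(c,[(268.7,84.4),(239.3,85.4)],.043)
    bed=onz(c,[(298.2,66.4),(296.4,171.6),(222.2,67.6)],.037)
    fe=onz(c,[(230.9,112.1),(233.4,172.7)],.047)
    print('bar len/wid',np.linalg.norm(bar[0]-bar[2]),np.linalg.norm(bar[1]-bar[3]),np.linalg.norm(bar[0]-bar[1]),np.linalg.norm(bar[2]-bar[3]))
    print('bed len',np.linalg.norm(bed[0]-bed[1]))
    y=lambda v:np.arctan2(v[1],v[0])
    print('yaws bed left, bed front, fence, bar', y(bed[1]-bed[0]), y(bed[0]-bed[2])-np.pi/2, y(fe[1]-fe[0]), y(bar[2]-bar[0]),y(bar[3]-bar[1]))
    from scipy.optimize import least_squares
    def r(p):
        o=p[:2];a=p[2]; b=se(bed,o,a); f=se(fe,o,a)
        return [b[0,0]+.075,b[0,1]-.105,b[1,0]-.045,b[1,1]-.105,b[2,0]+.075,f[0,1]-.03,f[1,1]-.03]
    p=least_squares(r,[.47,-.2,.09]).x; print('jig',p,np.round(r(p),4))
    np.save('jig.npy',p)
    print('bar corners jig',se(bar,p[:2],p[2]).round(4).tolist(),'bl',se(bl,p[:2],p[2]).round(4).tolist())
    # grip end heights
    g=onz(c,[(31.6,85.5)],.18); print('grip end at .18, jig',se(g,p[:2],p[2]))
    # height check of bar by top camera: project bar corners
    t=optics.calibration('top'); print(proj(t,bar).round(1).tolist(), proj(t,bed).round(1).tolist())
E
python3 fit.py
```

```text
bar len/wid 0.18988513339967047 0.19033283086223438 0.02950868139346439 0.029916384577696842
bed len 0.11937982922167263
yaws bed left, bed front, fence, bar 0.10834409276974606 0.10784361874924864 0.1144121881328106 0.13316185076830223 0.1352941117750343
jig [ 0.48724406 -0.21576498  0.10914154] [ 0.0002  0.0004 -0.0004  0.0003  0.0001 -0.0006 -0.0002]
bar corners jig [[-0.0947, 0.0416], [-0.0955, 0.0711], [0.0952, 0.0461], [0.0948, 0.076]] bl [[-0.0553, 0.0721], [-0.0549, 0.0395]]
grip end at .18, jig [[-0.04537353 -0.09419509]]
[[290.3, 238.1], [280.4, 239.3], [281.9, 175.7], [272.1, 176.8]] [[268.1, 233.7], [264.1, 194.4], [296.4, 230.9]]
```

The fit is consistent. Bar and bed sizes come out within 0.6 mm at the assumed heights, and the bar reprojects to within about 1.5 px in the top view. The bar sticks out 20 mm and is 14 mm off the fence. First I'll push the tail by about 20 mm, starting with the approach.

```bash
cat > w.py <<'E'
from fit import *
p=np.load('jig.npy'); s=env.observe()
R=s['tool_rot']; print('t',s['time_s'],'TCP jig',se(s['position'],p[:2],p[2]).round(4),'z',round(s['position'][2],4),'yawerr deg',round(np.degrees(np.arctan2(-R[1,0],-R[0,0])-p[2]),2),'F',s['ft_force'].round(1))
E
python3 -m jog '[{"linear":[-0.5,0.04,0],"roll":-0.19},{"linear":[-0.5,0.04,0],"roll":0},{"linear":[-0.5,0.04,0],"roll":0},{"linear":[-0.35,0.04,0],"roll":0},{"linear":[0,0,0.9],"roll":0},{"linear":[0,0,0.9],"roll":0},{"linear":[0,0,0.9],"roll":0},{"linear":[0,0,0.8],"roll":0},{"linear":[0,0,0.5],"roll":0},{"linear":[0,0,0],"roll":0},{"linear":[0,0,0],"roll":0}]'; python3 w.py
```

```text
time_s: 3.95
position: [0.5974, -0.1434, 0.0717]
tool_rot: [[-0.994, -0.108, -0.001], [-0.108, 0.994, 0.0], [0.001, 0.001, -1.0]]
ft_force: [-0.4, 0.5, 0.6]
grip_width: -0.0
gripper_force: 0.0
t 3.95 TCP jig [0.1174 0.0599] z 0.0717 yawerr deg -0.08 F [-0.4  0.5  0.6]
```

Down to z≈0.033, then push in −x. Contact is expected at TCP x≈0.106.

```bash
python3 -m jog '[{"linear":[0,0,0.5],"roll":0},{"linear":[0,0,0.46],"roll":0},{"linear":[0,0,0],"roll":0},{"linear":[0.12,0,0],"roll":0},{"linear":[0.1,0,0],"roll":0},{"linear":[0.1,0,0],"roll":0},{"linear":[0.1,0,0],"roll":0},{"linear":[0,0,0],"roll":0},{"linear":[0,0,0],"roll":0}]'; python3 w.py
python3 - <<'E'
from h import *
c=optics.calibration('wrist'); im=optics.get_image('wrist'); np.save('w2.npy',c,allow_pickle=True)
cv2.imwrite('pics/w2.png',cv2.resize(im[:,:,::-1],None,fx=1.5,fy=1.5,interpolation=cv2.INTER_CUBIC))
E
```

```text
time_s: 4.7
position: [0.5813, -0.1451, 0.0335]
tool_rot: [[-0.994, -0.108, 0.0], [-0.108, 0.994, -0.0], [-0.0, -0.0, -1.0]]
ft_force: [-0.1, 0.2, 0.0]
grip_width: 0.0002
gripper_force: 0.0
t 4.7 TCP jig [0.1012 0.06  ] z 0.0335 yawerr deg -0.05 F [-0.1  0.2  0. ]
```

View pics/w2.png

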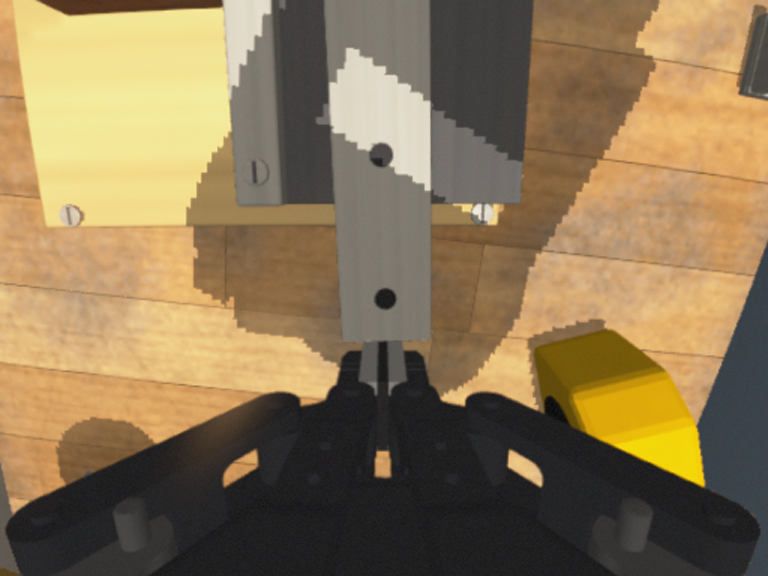

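The tail edge is at row 341 (x 342–430), right at the fingertips. The closed tips look only about 15 mm wide in y.

Run:
```python
from fit import *
p=np.load('jig.npy');c=np.load('w2.npy',allow_pickle=True).item()
f=lambda uv,z:print(se(onz(c,(np.array(uv)+.5)/1.5-.5,z),p[:2],p[2]).round(4).tolist())
f([(342,341),(430,340)],.043); f([(521,203)],.037); f([(283,203)],.047); f([(361,342),(404,342),(361,395),(404,395)],.0335)
```

```text
[[0.0908, 0.0465], [0.0906, 0.0764]]
[[0.0451, 0.1058]]
[[0.0444, 0.0301]]
[[0.0951, 0.0524], [0.0951, 0.0681], [0.1166, 0.0521], [0.1166, 0.0683]]
```

```bash
python3 -m jog '[{"linear":[0.07,0,0],"roll":0},{"linear":[0.07,0,0],"roll":0},{"linear":[0.07,0,0],"roll":0},{"linear":[0.07,0,0],"roll":0},{"linear":[0.06,0,0],"roll":0},{"linear":[0.04,0,0],"roll":0},{"linear":[0,0,0],"roll":0},{"linear":[0,0,0],"roll":0}]'; python3 w.py
```

```text
time_s: 5.42
position: [0.5659, -0.1465, 0.0327]
tool_rot: [[-0.994, -0.108, -0.001], [-0.108, 0.994, 0.0], [0.001, 0.0, -1.0]]
ft_force: [0.5, 0.1, 0.2]
grip_width: 0.0
gripper_force: 0.0
t 5.4167 TCP jig [0.0857 0.0603] z 0.0327 yawerr deg -0.05 F [0.5 0.1 0.2]
```

```bash
python3 -m jog '[{"linear":[-0.25,0,0],"roll":0},{"linear":[0,0,-0.6],"roll":0},{"linear":[0,0,-0.6],"roll":0},{"linear":[0.3,0.5,0],"roll":0},{"linear":[0.6,0.5,0],"roll":0},{"linear":[0.6,0,0],"roll":0},{"linear":[0.45,0,0],"roll":0},{"linear":[0,0,0],"roll":0},{"linear":[0,0,0.6],"roll":0},{"linear":[0,0,0.3],"roll":0},{"linear":[0,0,0],"roll":0},{"linear":[0,0,0],"roll":0}]'; python3 w.py
```

```text
time_s: 6.42
position: [0.4945, -0.1142, 0.0447]
tool_rot: [[-0.994, -0.108, -0.001], [-0.108, 0.994, 0.001], [0.001, 0.001, -1.0]]
ft_force: [0.1, -0.4, 0.5]
grip_width: 0.0002
gripper_force: 0.0
t 6.4167 TCP jig [0.0183 0.1002] z 0.0447 yawerr deg -0.04 F [ 0.1 -0.4  0.5]
```

```bash
python3 -m jog '[{"linear":[0,0,0.13],"roll":0},{"linear":[0,0,0],"roll":0},{"linear":[0,-0.2,0],"roll":0},{"linear":[0,-0.15,0],"roll":0},{"linear":[0,-0.08,0],"roll":0},{"linear":[0,-0.08,0],"roll":0},{"linear":[0,-0.08,0],"roll":0},{"linear":[0,-0.08,0],"roll":0},{"linear":[0,-0.06,0],"roll":0},{"linear":[0,0,0],"roll":0},{"linear":[0,0,0],"roll":0}]'; python3 w.py
```

```text
time_s: 7.33
position: [0.4975, -0.1434, 0.0397]
tool_rot: [[-0.994, -0.108, -0.0], [-0.108, 0.994, -0.0], [0.0, -0.0, -1.0]]
ft_force: [0.2, -0.0, -0.1]
grip_width: -0.0001
gripper_force: 0.0
t 7.3333 TCP jig [0.0181 0.0708] z 0.0397 yawerr deg -0.05 F [ 0.2 -0.  -0.1]
```

```bash
python3 -m jog '[{"linear":[0,-0.04,0],"roll":0},{"linear":[0,-0.03,0],"roll":0},{"linear":[0,0,0],"roll":0},{"linear":[0,0,0],"roll":0}]'; python3 w.py;python3 - <<'E'
from h import *
c=optics.calibration('wrist'); im=optics.get_image('wrist'); np.save('w3.npy',c,allow_pickle=True)
cv2.imwrite('pics/w3.png',cv2.resize(im[:,:,::-1],None,fx=1.5,fy=1.5,interpolation=cv2.INTER_CUBIC))
E
```

```text
time_s: 7.67
position: [0.4973, -0.1455, 0.0396]
tool_rot: [[-0.994, -0.108, -0.001], [-0.108, 0.994, 0.001], [0.001, 0.001, -1.0]]
ft_force: [-1.5, 4.5, 2.1]
grip_width: 0.0002
gripper_force: 2.2
t 7.6667 TCP jig [0.0177 0.0688] z 0.0396 yawerr deg -0.04 F [-1.5  4.5  2.1]
```

View pics/w3.png

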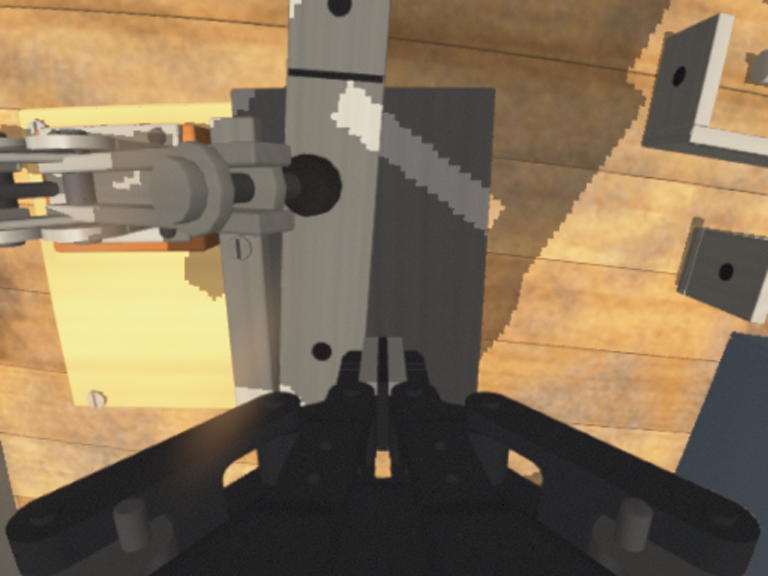

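Contact force is about 4.5 N, so the bar is at the fence. The bend line is visible at (289,71)–(384,78), the bar's left edge runs (389,0)–(367,330), and the bed's front-left corner is at (495,89).

Run:
```python
from fit import *
p=np.load('jig.npy');c=np.load('w3.npy',allow_pickle=True).item()
f=lambda n,uv,z:print(n,se(onz(c,(np.array(uv)+.5)/1.5-.5,z),p[:2],p[2]).round(4).tolist())
f('line',[(289,71),(384,78)],.043); f('bed',[(494,89),(478,390),(390,89)],.037); f('fence',[(267,250),(279,385)],.047); f('barL',[(389,5),(384,78),(378,150),(370,280),(366,340)],.043);f('barR',[(290,30),(284,110),(281,300),(281,370)],.043)
im=cv2.imread('pics/w3.png'); cv2.imwrite('pics/w3c.png',cv2.resize(im[40:340,200:420],None,fx=2,fy=2,interpolation=cv2.INTER_CUBIC))
```

```text
line [[-0.0785, 0.0405], [-0.0763, 0.0696]]
bed [[-0.0744, 0.1052], [0.0325, 0.1057], [-0.0742, 0.0716]]
fence [[-0.0236, 0.0313], [0.025, 0.0321]]
barL [[-0.0968, 0.0711], [-0.0763, 0.0696], [-0.0549, 0.0677], [-0.0125, 0.0648], [0.0094, 0.0632]]
barR [[-0.0901, 0.0413], [-0.0672, 0.0384], [-0.0055, 0.0339], [0.021, 0.0321]]
```

View pics/w3c.png

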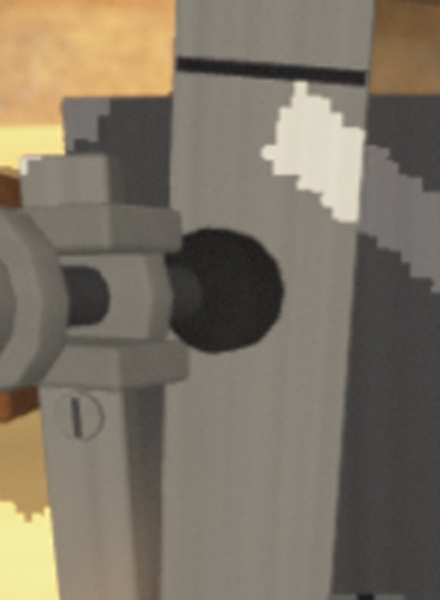

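The bar is askew by about −0.07 rad: its tail is at the fence and its front is 9 mm out. The bend line is at x≈−0.077. I'll push the front end at jig x≈−0.104, clear of the clamp arm.

```bash
python3 -m jog '[{"linear":[0,0.4,0],"roll":0},{"linear":[0,0.4,0],"roll":0},{"linear":[0,0,-0.65],"roll":0},{"linear":[0,0,-0.65],"roll":0},{"linear":[0.6,0,0],"roll":0},{"linear":[0.85,0,0],"roll":0},{"linear":[0.85,0,0],"roll":0},{"linear":[0.75,0,0],"roll":0},{"linear":[0,0,0],"roll":0},{"linear":[0,0,0.7],"roll":0},{"linear":[0,0,0.65],"roll":0},{"linear":[0,0,0],"roll":0}]'; python3 w.py
python3 -m jog '[{"linear":[0,0,0.03],"roll":0},{"linear":[0,-0.2,0],"roll":0},{"linear":[0,-0.2,0],"roll":0},{"linear":[0,-0.08,0],"roll":0},{"linear":[0,-0.07,0],"roll":0},{"linear":[0,-0.07,0],"roll":0},{"linear":[0,-0.06,0],"roll":0},{"linear":[0,-0.05,0],"roll":0},{"linear":[0,0,0],"roll":0},{"linear":[0,0,0],"roll":0}]'; python3 w.py
```

```text
time_s: 8.72
position: [0.3724, -0.1272, 0.0353]
tool_rot: [[-0.994, -0.108, -0.003], [-0.108, 0.994, 0.002], [0.003, 0.002, -1.0]]
ft_force: [-0.8, 0.5, 0.4]
grip_width: 0.0003
gripper_force: 0.0
t 8.7167 TCP jig [-0.1045  0.1005] z 0.0353 yawerr deg -0.06 F [-0.8  0.5  0.4]
time_s: 9.55
position: [0.3763, -0.1565, 0.0365]
tool_rot: [[-0.994, -0.108, 0.0], [-0.108, 0.994, -0.0], [-0.0, -0.0, -1.0]]
ft_force: [-0.2, -0.6, -0.3]
grip_width: -0.0001
gripper_force: 0.2
t 9.55 TCP jig [-0.1038  0.071 ] z 0.0365 yawerr deg -0.05 F [-0.2 -0.6 -0.3]
```

```bash
python3 -m jog '[{"linear":[0,-0.03,0],"roll":0},{"linear":[0,-0.025,0],"roll":0},{"linear":[0,0,0],"roll":0},{"linear":[0,0,0],"roll":0}]'; python3 w.py
```

```text
time_s: 9.88
position: [0.3764, -0.1586, 0.0365]
tool_rot: [[-0.994, -0.108, -0.0], [-0.108, 0.994, -0.0], [0.0, 0.0, -1.0]]
ft_force: [-0.5, 0.8, 1.4]
grip_width: -0.0002
gripper_force: 1.2
t 9.8833 TCP jig [-0.1039  0.0689] z 0.0365 yawerr deg -0.04 F [-0.5  0.8  1.4]
```

```bash
python3 -m jog '[{"linear":[0,-0.025,0],"roll":0},{"linear":[0,0,0],"roll":0},{"linear":[0,0,0],"roll":0}]'; python3 w.py
```

```text
time_s: 10.13
position: [0.3765, -0.1596, 0.0365]
tool_rot: [[-0.994, -0.108, -0.0], [-0.108, 0.994, 0.0], [0.0, 0.0, -1.0]]
ft_force: [-1.4, 0.9, 1.5]
grip_width: -0.0
gripper_force: 1.8
t 10.1333 TCP jig [-0.104   0.0679] z 0.0365 yawerr deg -0.04 F [-1.4  0.9  1.5]
```

Next I'll go back to x≈0.018, press gently and look.

```bash
python3 -m jog '[{"linear":[0,0.4,0],"roll":0},{"linear":[0,0.4,0],"roll":0},{"linear":[0,0,-0.65],"roll":0},{"linear":[0,0,-0.65],"roll":0},{"linear":[-0.6,0,0],"roll":0},{"linear":[-0.85,0,0],"roll":0},{"linear":[-0.85,0,0],"roll":0},{"linear":[-0.75,0,0],"roll":0},{"linear":[0,0,0],"roll":0},{"linear":[0,0,0.65],"roll":0},{"linear":[0,0,0.55],"roll":0},{"linear":[0,0,0],"roll":0}]'; python3 w.py
python3 -m jog '[{"linear":[0,-0.2,0.02],"roll":0},{"linear":[0,-0.2,0],"roll":0},{"linear":[0,-0.15,0],"roll":0},{"linear":[0,-0.1,0],"roll":0},{"linear":[0,-0.07,0],"roll":0},{"linear":[0,-0.03,0],"roll":0},{"linear":[0,0,0],"roll":0},{"linear":[0,0,0],"roll":0}]'; python3 w.py
```

```text
time_s: 11.13
position: [0.494, -0.1144, 0.0383]
tool_rot: [[-0.994, -0.108, -0.001], [-0.108, 0.994, 0.001], [0.001, 0.001, -1.0]]
ft_force: [-1.0, 0.2, -0.3]
grip_width: 0.0
gripper_force: 0.0
t 11.1333 TCP jig [0.0178 0.1   ] z 0.0383 yawerr deg -0.04 F [-1.   0.2 -0.3]
time_s: 11.8
position: [0.4976, -0.1444, 0.0398]
tool_rot: [[-0.994, -0.108, -0.0], [-0.108, 0.994, -0.0], [0.0, -0.0, -1.0]]
ft_force: [0.6, 0.4, 0.2]
grip_width: 0.0001
gripper_force: 0.0
t 11.8 TCP jig [0.0181 0.0698] z 0.0398 yawerr deg -0.04 F [0.6 0.4 0.2]
```

```bash
python3 -m jog '[{"linear":[0,-0.03,0],"roll":0},{"linear":[0,-0.03,0],"roll":0},{"linear":[0,-0.02,0],"roll":0},{"linear":[0,0,0],"roll":0},{"linear":[0,0,0],"roll":0}]'; python3 w.py
python3 - <<'E'
from h import *
c=optics.calibration('wrist'); im=optics.get_image('wrist'); np.save('w4.npy',c,allow_pickle=True)
cv2.imwrite('pics/w4.png',cv2.resize(im[0:260,130:380,::-1],None,fx=2.3,fy=2.3,interpolation=cv2.INTER_CUBIC))
E
```

```text
time_s: 12.22
position: [0.4979, -0.1474, 0.0397]
tool_rot: [[-0.994, -0.108, -0.0], [-0.108, 0.994, 0.0], [0.0, 0.0, -1.0]]
ft_force: [-0.7, 3.8, 1.2]
grip_width: -0.0004
gripper_force: 1.2
t 12.2167 TCP jig [0.018  0.0668] z 0.0397 yawerr deg -0.04 F [-0.7  3.8  1.2]
```

View pics/w4.png

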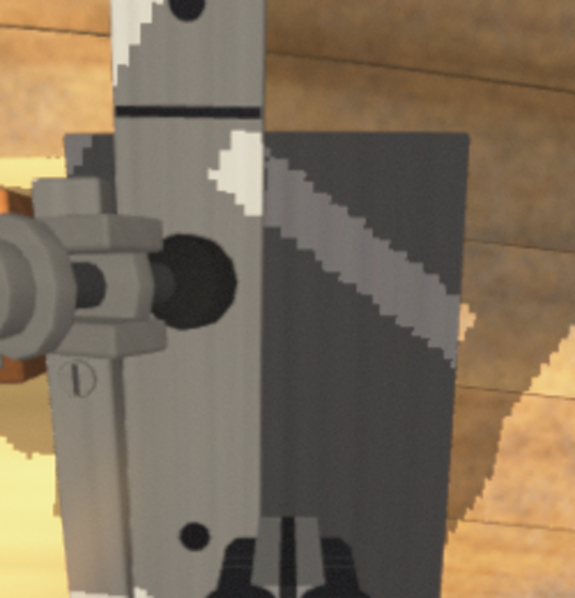

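The bar now lies flush along the fence. The bend line runs (115,111)–(262,114), the bar's left edge runs (265,5)–(261,510), and the bed's front edge is at row 133.

Run:
```python
from fit import *
p=np.load('jig.npy');c=np.load('w4.npy',allow_pickle=True).item()
f=lambda n,uv,z:print(n,se(onz(c,(np.array(uv)+.5)/2.3-.5+[130,0],z),p[:2],p[2]).round(4).tolist())
f('line',[(115,111),(262,114)],.043); f('bed',[(468,134),(443,560),(268,133)],.037); f('fence',[(124,360),(131,590)],.047); f('barL',[(265,5),(263,220),(261,510)],.043)
```

```text
line [[-0.0779, 0.0326], [-0.077, 0.0621]]
bed [[-0.0746, 0.1052], [0.0225, 0.1053], [-0.0746, 0.0631]]
fence [[-0.0283, 0.0326], [0.0253, 0.0305]]
barL [[-0.097, 0.0629], [-0.0566, 0.0621], [0.007, 0.0609]]
```

The bend line is about 2.9 mm past the edge and the yaw about −0.02 rad. Both are inside tolerance, but I'll trim them: press the front again, then push the front end back about 2.5 mm.

```bash
python3 -m jog '[{"linear":[0,0.4,0],"roll":0},{"linear":[0,0.4,0],"roll":0},{"linear":[0,0,-0.65],"roll":0},{"linear":[0,0,-0.65],"roll":0},{"linear":[0.6,0,0],"roll":0},{"linear":[0.85,0,0],"roll":0},{"linear":[0.85,0,0],"roll":0},{"linear":[0.75,0,0],"roll":0},{"linear":[0,0,0],"roll":0},{"linear":[0,0,0.7],"roll":0},{"linear":[0,0,0.65],"roll":0},{"linear":[0,0,0],"roll":0}]'; python3 w.py
python3 -m jog '[{"linear":[0,-0.2,0.03],"roll":0},{"linear":[0,-0.2,0],"roll":0},{"linear":[0,-0.2,0],"roll":0},{"linear":[0,-0.07,0],"roll":0},{"linear":[0,-0.04,0],"roll":0},{"linear":[0,0,0],"roll":0},{"linear":[0,0,0],"roll":0}]'; python3 w.py
```

```text
time_s: 13.27
position: [0.3722, -0.1285, 0.0352]
tool_rot: [[-0.994, -0.108, -0.004], [-0.108, 0.994, 0.003], [0.004, 0.003, -1.0]]
ft_force: [-1.4, -0.0, 0.5]
grip_width: 0.0002
gripper_force: 0.0
t 13.2667 TCP jig [-0.1048  0.0993] z 0.0352 yawerr deg -0.06 F [-1.4 -0.   0.5]
time_s: 13.85
position: [0.3763, -0.1572, 0.0368]
tool_rot: [[-0.994, -0.108, 0.0], [-0.108, 0.994, -0.0], [-0.0, -0.0, -1.0]]
ft_force: [0.1, 1.1, -0.0]
grip_width: -0.0002
gripper_force: 0.0
t 13.85 TCP jig [-0.1039  0.0703] z 0.0368 yawerr deg -0.05 F [ 0.1  1.1 -0. ]
```

```bash
python3 -m jog '[{"linear":[0,-0.04,0],"roll":0},{"linear":[0,-0.03,0],"roll":0},{"linear":[0,-0.02,0],"roll":0},{"linear":[0,0,0],"roll":0},{"linear":[0,0,0],"roll":0}]'; python3 w.py
python3 -m jog '[{"linear":[0,0.4,0],"roll":0},{"linear":[0.4,0.1,0],"roll":0},{"linear":[0.4,0,0],"roll":0},{"linear":[0.35,0,0],"roll":0},{"linear":[0,-0.5,0],"roll":0},{"linear":[0,-0.5,0],"roll":0},{"linear":[0,0,0],"roll":0},{"linear":[-0.3,0,0],"roll":0},{"linear":[-0.1,0,0],"roll":0},{"linear":[0,0,0],"roll":0},{"linear":[0,0,0],"roll":0}]'; python3 w.py
```

```text
time_s: 14.27
position: [0.3767, -0.1608, 0.0365]
tool_rot: [[-0.994, -0.108, -0.0], [-0.108, 0.994, 0.0], [0.0, 0.0, -1.0]]
ft_force: [-0.3, -0.4, 0.7]
grip_width: 0.0001
gripper_force: 0.9
t 14.2667 TCP jig [-0.1039  0.0667] z 0.0365 yawerr deg -0.04 F [-0.3 -0.4  0.7]
time_s: 15.18
position: [0.3489, -0.1834, 0.0364]
tool_rot: [[-0.994, -0.109, -0.0], [-0.109, 0.994, 0.0], [0.0, 0.0, -1.0]]
ft_force: [-0.3, 0.2, 0.3]
grip_width: -0.0002
gripper_force: 0.0
t 15.1833 TCP jig [-0.134   0.0472] z 0.0364 yawerr deg 0.02 F [-0.3  0.2  0.3]
```

```bash
python3 -m jog '[{"linear":[-0.07,0,0],"roll":0},{"linear":[-0.06,0,0],"roll":0},{"linear":[-0.05,0,0],"roll":0},{"linear":[0,0,0],"roll":0},{"linear":[0,0,0],"roll":0}]'; python3 w.py
python3 - <<'E'
from h import *
c=optics.calibration('wrist'); im=optics.get_image('wrist'); np.save('w5.npy',c,allow_pickle=True); cv2.imwrite('pics/w5.png',im[:,:,::-1])
E
```

```text
time_s: 15.6
position: [0.3563, -0.1831, 0.0365]
tool_rot: [[-0.994, -0.108, 0.0], [-0.108, 0.994, -0.0], [-0.0, -0.0, -1.0]]
ft_force: [-0.6, 0.2, -1.4]
grip_width: 0.0002
gripper_force: 0.0
t 15.6 TCP jig [-0.1266  0.0467] z 0.0365 yawerr deg -0.03 F [-0.6  0.2 -1.4]
```

The picture budget is used up, so I'll measure the line and edges by intensity profiles in code. First I'll hover over the jig.

```bash
python3 -m jog '[{"linear":[0.4,0,0],"roll":0},{"linear":[0,0,-0.65],"roll":0},{"linear":[0,0,-0.65],"roll":0},{"linear":[-0.2,0.6,0],"roll":0},{"linear":[-0.8,0.3,0],"roll":0},{"linear":[-0.8,0,0],"roll":0},{"linear":[-0.8,0,0],"roll":0},{"linear":[-0.8,0,0],"roll":0},{"linear":[-0.6,0,0],"roll":0},{"linear":[0,0,0],"roll":0},{"linear":[0,0,0],"roll":0}]'; python3 w.py
cat > prof.py <<'E'
from fit import *
import sys
p=np.load('jig.npy')
def samp(g,c,J,z):
    W=np.array([np.r_[toW(j,p[:2],p[2]),z] for j in J]); uv=proj(c,W).astype(np.float32)
    return cv2.remap(g,uv[:,0].reshape(1,-1),uv[:,1].reshape(1,-1),cv2.INTER_CUBIC)[0]
def run(im,c):
    g=cv2.GaussianBlur(cv2.cvtColor(im,cv2.COLOR_RGB2GRAY).astype(np.float32),(3,3),.6)
    X=np.arange(-.095,-.060,.0003)
    for y in (.036,.042,.048,.054):
        v=samp(g,c,[(x,y) for x in X],.043); d=np.median(v)-v; i=d.argmax(); print('line y',y,'x',X[i].round(4),'depth',d[i].round(0))
    Y=np.arange(.052,.070,.0003)
    for x in (-.105,-.09,-.07,-.05,-.03,-.01,.0):
        v=samp(g,c,[(x,y) for y in Y],.043); d=np.gradient(cv2.GaussianBlur(v.reshape(1,-1),(7,1),2)[0]); i=np.abs(d).argmax(); print('Ledge x',x,'y',Y[i].round(4),'g',d[i].round(1))
    for y in (.075,.085,.095):
        X2=np.arange(-.085,-.065,.0003); v=samp(g,c,[(x,y) for x in X2],.037); d=np.gradient(cv2.GaussianBlur(v.reshape(1,-1),(7,1),2)[0]); i=np.abs(d).argmax(); print('bed front y',y,'x',X2[i].round(4),d[i].round(1))
a=cv2.imread('pics/w4.png')[:,:,::-1]; im=np.zeros((384,512,3),np.uint8); im[0:260,130:380]=cv2.resize(a,(250,260),interpolation=cv2.INTER_AREA)
print('--w4'); run(im,np.load('w4.npy',allow_pickle=True).item())
c=optics.calibration('wrist'); im=optics.get_image('wrist'); print('--now'); run(im,c)
E
python3 prof.py
```

```text
time_s: 16.57
position: [0.4958, -0.1315, 0.0881]
tool_rot: [[-0.994, -0.109, -0.001], [-0.109, 0.994, 0.0], [0.0, 0.0, -1.0]]
ft_force: [-0.9, 0.3, 0.2]
grip_width: -0.0004
gripper_force: 0.0
t 16.5667 TCP jig [0.0177 0.0829] z 0.0881 yawerr deg 0.03 F [-0.9  0.3  0.2]
--w4
line y 0.036 x -0.0776 depth 90.0
line y 0.042 x -0.0776 depth 97.0
line y 0.048 x -0.0776 depth 95.0
line y 0.054 x -0.0773 depth 91.0
Ledge x -0.105 y 0.052 g 0.0
Ledge x -0.09 y 0.0625 g -7.1
Ledge x -0.07 y 0.0622 g -18.9
Ledge x -0.05 y 0.0541 g 14.1
Ledge x -0.03 y 0.0613 g -10.2
Ledge x -0.01 y 0.061 g -10.0
Ledge x 0.0 y 0.0607 g -10.0
bed front y 0.075 x -0.0751 -7.9
bed front y 0.085 x -0.0751 -8.9
bed front y 0.095 x -0.0751 -7.0
--now
line y 0.036 x -0.0755 depth 138.0
line y 0.042 x -0.0755 depth 86.0
line y 0.048 x -0.0755 depth 86.0
line y 0.054 x -0.0755 depth 88.0
Ledge x -0.105 y 0.0577 g -13.2
Ledge x -0.09 y 0.0598 g -7.1
Ledge x -0.07 y 0.0601 g -9.0
Ledge x -0.05 y 0.0604 g -8.5
Ledge x -0.03 y 0.0607 g -7.7
Ledge x -0.01 y 0.0607 g -8.3
Ledge x 0.0 y 0.0607 g -8.4
bed front y 0.075 x -0.0754 -10.7
bed front y 0.085 x -0.0754 -10.3
bed front y 0.095 x -0.0742 4.1
```

The bend line is within 0.5 mm of the edge, the bar's left edge is at y≈0.0605, and the yaw is about 0.01 rad. Now the handle: I'll bring the closed fingers to the left of the raised grip.

```bash
python3 -m jog '[{"linear":[0,0,-0.8],"roll":0},{"linear":[0,0,-0.9],"roll":0},{"linear":[0,0,-0.9],"roll":0},{"linear":[0.3,-0.5,-0.2],"roll":0},{"linear":[0.45,-0.8,0],"roll":0},{"linear":[0.45,-0.8,0],"roll":0},{"linear":[0.37,-0.8,0],"roll":0},{"linear":[0,-0.3,0],"roll":0},{"linear":[0,0,0],"roll":0},{"linear":[0,0,0.4],"roll":0},{"linear":[0,0,0.4],"roll":0},{"linear":[0,0,0],"roll":0}]'; python3 w.py
```

```text
time_s: 17.62
position: [0.4456, -0.2638, 0.166]
tool_rot: [[-0.994, -0.108, -0.004], [-0.108, 0.994, 0.004], [0.003, 0.005, -1.0]]
ft_force: [0.7, 0.8, -0.8]
grip_width: 0.0002
gripper_force: 0.0
t 17.6167 TCP jig [-0.0466 -0.0433] z 0.166 yawerr deg -0.03 F [ 0.7  0.8 -0.8]
```

```bash
python3 -m jog '[{"linear":[0,-0.25,0],"roll":0},{"linear":[0,-0.24,0.03],"roll":0},{"linear":[0,-0.23,0.13],"roll":0},{"linear":[0,-0.23,0.13],"roll":0},{"linear":[0,-0.16,0.14],"roll":0},{"linear":[0,-0.17,0.15],"roll":0},{"linear":[0,-0.14,0.17],"roll":0},{"linear":[0,-0.14,0.17],"roll":0},{"linear":[0,0,0],"roll":0}]'; python3 w.py
```

```text
time_s: 18.37
position: [0.4532, -0.3286, 0.13]
tool_rot: [[-0.994, -0.107, -0.002], [-0.107, 0.994, 0.001], [0.001, 0.002, -1.0]]
ft_force: [-0.9, -0.5, 0.2]
grip_width: -0.0001
gripper_force: 0.0
t 18.3667 TCP jig [-0.0461 -0.1084] z 0.13 yawerr deg -0.09 F [-0.9 -0.5  0.2]
```

```bash
python3 -m jog '[{"linear":[0,-0.10,0.19],"roll":0},{"linear":[0,-0.10,0.19],"roll":0}]'; python3 -m jog '[{"linear":[0,-0.07,0.2],"roll":0},{"linear":[0,-0.07,0.21],"roll":0}]';  python3 w.py
```

```text
time_s: 18.53
position: [0.4544, -0.336, 0.1163]
tool_rot: [[-0.994, -0.109, -0.0], [-0.109, 0.994, -0.001], [0.0, -0.001, -1.0]]
ft_force: [-1.9, 1.7, 2.5]
grip_width: 0.0002
gripper_force: 1.8
time_s: 18.7
position: [0.455, -0.3418, 0.0994]
tool_rot: [[-0.994, -0.108, -0.0], [-0.108, 0.994, -0.0], [0.0, -0.0, -1.0]]
ft_force: [-1.5, 0.7, 3.0]
grip_width: -0.0004
gripper_force: 1.5
t 18.7 TCP jig [-0.0457 -0.1218] z 0.0994 yawerr deg -0.04 F [-1.5  0.7  3. ]
```

Contact shows at 2.5–3 N upward, so I keep pressing to the stop in small steps.

```bash
python3 -m jog '[{"linear":[0,0,0.08],"roll":0},{"linear":[0,0,0.05],"roll":0},{"linear":[0,0,0],"roll":0}]'; python3 -m jog '[{"linear":[0,0,0.05],"roll":0},{"linear":[0,0,0],"roll":0}]'; python3 w.py
```

```text
time_s: 18.95
position: [0.4551, -0.3419, 0.0954]
tool_rot: [[-0.994, -0.108, 0.0], [-0.108, 0.994, -0.001], [0.0, -0.001, -1.0]]
ft_force: [-3.2, -1.4, 6.6]
grip_width: 0.0003
gripper_force: 3.3
time_s: 19.12
position: [0.4552, -0.342, 0.0949]
tool_rot: [[-0.994, -0.108, 0.001], [-0.108, 0.994, -0.003], [-0.001, -0.003, -1.0]]
ft_force: [-6.0, 0.6, 18.9]
grip_width: -0.0
gripper_force: 9.3
t 19.1167 TCP jig [-0.0456 -0.122 ] z 0.0949 yawerr deg -0.03 F [-6.   0.6 18.9]
```

The force jumped to 19 N at z≈0.095, which is the stop. I'll lift straight up, go back to the hover pose and measure again.

```bash
python3 -m jog '[{"linear":[0,0,-0.1],"roll":0},{"linear":[0,0,-0.6],"roll":0},{"linear":[0,0,-0.8],"roll":0},{"linear":[0,0,-0.8],"roll":0},{"linear":[-0.3,0.8,0],"roll":0},{"linear":[-0.3,0.9,0],"roll":0},{"linear":[-0.3,0.9,0],"roll":0},{"linear":[-0.3,0.9,0],"roll":0},{"linear":[-0.3,0.9,0],"roll":0},{"linear":[0,0.7,0],"roll":0},{"linear":[0,0,0],"roll":0},{"linear":[0,0,0],"roll":0}]'; python3 w.py; python3 prof.py | sed -n '/now/,$p'
python3 - <<'E'
# handle angle: correlate darkness of grip along predicted directions (grip axis points 80..120 mm)
from fit import *
p=np.load('jig.npy'); c=optics.calibration('wrist'); im=optics.get_image('wrist'); cv2.imwrite('pics/w6.png',im[:,:,::-1]); g=cv2.cvtColor(im,cv2.COLOR_RGB2GRAY)
t=optics.calibration('top'); it=optics.get_image('top'); gt=cv2.cvtColor(it,cv2.COLOR_RGB2GRAY)
for th in (8,12,16,25,40,62):
    a=np.radians(th); L=np.array([np.r_[toW((-.045,-.03-r*np.cos(a)),p[:2],p[2]),.075+r*np.sin(a)] for r in np.arange(.06,.14,.01)])
    o=[]
    for cc,gg in((c,g),(t,gt)):
        uv=proj(cc,L).round().astype(int); o.append([int(gg[v,u]) if 0<=u<512 and 0<=v<384 else -1 for u,v in uv])
    print(th,o)
E
```

```text
time_s: 20.12
position: [0.4926, -0.1306, 0.1847]
tool_rot: [[-0.994, -0.111, -0.0], [-0.111, 0.994, 0.0], [0.0, 0.0, -1.0]]
ft_force: [-0.3, -0.8, -0.2]
grip_width: -0.0004
gripper_force: 0.0
t 20.1167 TCP jig [0.0146 0.084 ] z 0.1847 yawerr deg 0.11 F [-0.3 -0.8 -0.2]
--now
line y 0.036 x -0.0752 depth 68.0
line y 0.042 x -0.0752 depth 66.0
line y 0.048 x -0.0752 depth 65.0
line y 0.054 x -0.0752 depth 66.0
Ledge x -0.105 y 0.0595 g -4.8
Ledge x -0.09 y 0.0598 g -3.7
Ledge x -0.07 y 0.0601 g -6.3
Ledge x -0.05 y 0.0601 g -6.5
Ledge x -0.03 y 0.0604 g -6.0
Ledge x -0.01 y 0.0604 g -6.5
Ledge x 0.0 y 0.0604 g -6.1
bed front y 0.075 x -0.0745 -10.4
bed front y 0.085 x -0.0757 -8.6
bed front y 0.095 x -0.0754 -7.4
8 [[79, 65, 58, 51, 49, -1, -1, -1, -1], [64, 64, 63, 66, 64, 63, 51, 165, 160]]
12 [[76, 65, 55, 51, 49, -1, -1, -1, -1], [66, 64, 63, 66, 64, 64, 51, 163, 160]]
16 [[74, 61, 54, 50, -1, -1, -1, -1, -1], [66, 66, 64, 66, 64, 64, 51, 163, 160]]
25 [[68, 58, 50, 48, -1, -1, -1, -1, -1], [66, 66, 66, 66, 65, 65, 63, 162, 150]]
40 [[67, 53, 50, -1, -1, -1, -1, -1, -1], [66, 66, 67, 61, 64, 58, 55, 54, 149]]
62 [[78, 63, 54, 50, -1, -1, -1, -1, -1], [141, 89, 60, 60, 53, 97, 125, 116, 130]]
```

Line, edge and yaw are unchanged after clamping. The press height corresponds to about 7.5° above level, so the handle is fully down, and the robot is clear. Handing in.

```bash
python3 -c "
from rig import env
print(env.close_job())"
```

```text
the job is handed in; nothing more can be done
None
```

I handed the job in at about 20 s. My last camera measurement put the bar along the fence with its bend line within about 0.5 mm of the bend edge. The clamp handle was pressed to its stop (about 19 N), but pad force was not measured and the loose tools were not re-measured. No verdict came back.

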